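# Crank the worm-driven sample table to its stop and clamp it

## Task

Bring the next vial station of the rotary sample table into place: wind the crank clockwise, some one and a half to three turns, until the lug on the table's rim is seated snugly against the tip of the stop screw, and stop as soon as you feel the crank firm up, because the worm drive can easily overload the stop. Then swing the clamp lever all the way round to its closed end and let go; do not disturb the glassware standing around.

Things in the scene. Friction and masses are not known exactly. Their poses are not given: they have to be found in the camera images.
- stage: The rotary stage, fixed to the bench: an aluminium base plate 200 (x) by 400 (y) by 12 mm with a round vial table in the middle, a white gearbox with an upright-axis crank on its -y side and a white clamp block with a lever on its +y side. Origin: centre of the plate's underside, on the table's turning axis; z up.
- turntable: Round aluminium table, 150 mm across, its top 69 mm above the bench, with eight vial stations 45 degrees apart; the vials rise to 101 mm. Origin on its turning axis, 55 mm above the bench. Driven only by the worm: one turn of the crank clockwise (from above) turns it 1/20 turn (18 degrees) anticlockwise. The drive holds it where it is left.
- lug (a point): Top of the steel lug on the table's rim: a radial bar 12 mm wide (tangentially), 14 mm high, out to 98 mm from the table's axis. The point is in the middle of its top face, 88 mm from the axis.
- stop_block: Dark steel block, 16 by 22 mm, 74 mm high, set on the stage just outside the rim, anticlockwise of the lug; where along the rim varies. Origin on the table's axis at bench height. The block stands 82 to 98 mm out along its own x axis, 12 to 34 mm to the +y side of it.
- stop_top (a point): Middle of the stop block's top. From the block a brass screw 9 mm thick, 62 mm high, 88 mm from the table's axis, points clockwise (block's -y) at the lug. Its tip is 15 to 31 mm from this point along that way: set by hand and not measured, so the seated angle is found only by feel. The lug's leading face meets the tip.
- crank_handle (a point): Middle of the crank's upright black grip, a freely spinning round sleeve 14 mm thick and 42 mm high (its top 16 mm above this point, its foot 26 mm below), at 129 mm height; it runs on a circle of 34 mm radius about crank_axis and starts anywhere on it.
- crank_axis (a point): Point on the crank's upright axis, level with crank_handle. The crank has a springy coupling: free running takes about 1 to 3 N at the grip; with the lug on the stop the force along the path rises about 1 N per mm of grip travel. A rise of 3 to 7 N is snug; beyond about 11 N the stop is overloaded. Nothing else blocks the crank.
- clamp (a joint): Angle of the clamp lever (rad): 0 open (pointing along the stage's +y), growing anticlockwise from above to 1.3 at its closed end stop (pointing towards the stage's -x). It stays where it is left; about 3 N at its knob moves it.
- clamp_knob (a point): Grip point on the clamp lever's upright black round knob, 18 mm thick, its top 16 mm above this point, 55 mm from the lever's axis, at 96 mm height (lever arm below it, 75 mm high at its top).
- clamp_axis (a point): Point on the clamp lever's upright turning axis, at the height of clamp_knob.
- reagent_bottle: Bystander: amber bottle with black cap, 60 mm across, 130 mm high. Origin at the centre of its underside.
- small_jar: Bystander: amber jar with black lid, 50 mm across, 70 mm high. Origin at the centre of its underside.
- beaker: Bystander: open glass beaker, 66 mm across, 85 mm high. Origin at the centre of its underside.

How it is judged (in metres and radians):
On the way, in this order (a step that is already met when the one before it is completed fails the run):
1. the table's lug is pressed against the stop screw (contact force between turntable and stop_block above 8 N), for 0.2 s.
2. the clamp lever is swung to its closed end (value of joint clamp above 1.15 rad), for 0.2 s.
At the end, for the whole second after the job is handed in: The lug rests against the stop screw with more than 5 N left between them, the clamp lever is at 1.15 rad or more (its closed end is 1.3), the table is at rest and everything is let go (contact force between turntable and stop_block above 5 N and value of joint clamp above 1.15 rad and linear speed of turntable below 0.01 m/s); the robot touches nothing.
It fails at once if the stop is overloaded: more than 95 N between lug and stop screw (about 12 N more than free running at the crank grip) (contact force between turntable and stop_block above 95 N).
It fails at once if the bottle is knocked aside (distance of reagent_bottle from where it was at the start of the episode above 0.03 m).
It fails at once if the jar is knocked aside (distance of small_jar from where it was at the start of the episode above 0.03 m).
It fails at once if the beaker is knocked aside (distance of beaker from where it was at the start of the episode above 0.03 m).
It also fails if it takes over 72 s, if anything falls off the work surface, if the arm or the gripper's body presses on something with over 40 N, if the wrist force passes 120 N, or if a joint passes its speed limit or range.

## Robot

A 7-joint arm with a two-finger parallel gripper is mounted at the origin on the work surface. World frame = base frame: x ahead of the robot, y to its left, z up, the work surface at z = 0. Lengths are in m, angles in degrees, forces in N, time in s.
With the tool pointing down it reaches from about 0.425 to 0.8 m from the base axis. Payload 8.3 kg.
Tool frame: the origin (TCP) lies at the very end of the fingers, on their centre line; the grasp point (between the pads) lies behind it (robot.grasp_offset is the z of the grasp point in the tool frame, in m); z points along the fingers, y is the direction in which the jaws open and shut (so a half turn about z gives the same grasp; the last joint's range is limited). The gripper opens to 85 mm and grips with 20 to 120 N. Pads are 22 mm wide; open, the fingers measure 114 mm over their backs; the gripper's body (76 mm by 85 mm) begins 54 mm behind the grasp point. The pads swing forward as they close: fully open they stand 13 mm farther back than shut.
Start: joints at [63.547, 21.967, 0.94, 78.501, -0.361, 79.538, -2.664], TCP at [0.243, -0.576, 0.231] pointing down, gripper open.
Joint ranges: [-169.22, 169.22], [-14.56, 117.87], [-87.37, 89.26], [10.42, 133.3], [-82.24, 262.24], [0.94, 117.77], [-172.7, 172.7]. Speed limits (degrees/s): [136.94, 136.94, 172.46, 172.46, 180, 180, 180].

## Interface

Orientations are given as [roll, pitch, yaw] about the fixed x, y, z axes, in that order (R = Rz(yaw) Ry(pitch) Rx(roll)).
In Python, from plant import robot gives the robot as it stands.
- The arm moves only by the tool step_arm, never from a script. Its argument "deltas" is one flat list of numbers, 5 for each row, row after row: the shift along the world's x, y, z normalised to -1 to 1, where 1 is 300 mm, then the turn about the world's z normalised to -1 to 1, where 1 is 0.08 rad, then the opening, from -1 (shut) to 1 (fully open). In form: [x, y, z, yaw, fingers, x, y, z, yaw, fingers, ...]. A call has 1 to 10 rows; each row shifts and turns the pose as measured when the row begins; what a row does not reach is not made up. A row lasts 1/10 s, in which the tool goes at most 50 mm and 8.59 degrees, less where a joint would pass 70% of its speed; a pose out of reach is approached as far as the arm can. A call with a number of a shift or a turn outside -1 to 1 is refused whole. A call with a gripper value outside its range is refused whole. The fingers move at their own pace and stop on an object; "force" is the grip in N (left out, the last holds). Time passes only in rows, so rows that do not move let the fingers close. It gives the time, the measured TCP pose, the force and the opening at its end, in the units of the state.
- robot.state(): the state, without advancing time (a new reading comes with each control period).
- robot.capture(name): name is "side" or "top" or "wrist"; returns a dict with "image" (400x640x3 uint8, red, green, blue), "camera_matrix" (3x3 intrinsics, pixels), "position" and "orientation" of the camera in the world. Camera axes: x right, y up, looking along -z (the intrinsics and any distortion apply to the point x, -y, -z); pixel columns grow to the right and rows downward; lengths in m; the calibration is good to about 2 mm. A picture is of the moment at which its call begins. There is no depth.
- robot.job_done(): hands the job in, once; it reports no verdict.
Trained networks look in a picture, given as the dict that the camera call returned (one of the last four; its "shot" number tells which), for a name from the list of things; names that differ only in an ending like _2 or _b are one class to them, and where a whole thing is asked for, a point or a joint stands for the part that bears it (a point fixed in the world has none). Each returns a list of dicts, best first, with "p" (0 to 1); they miss things now and then, are a little off and sometimes report something else, mostly with a low value. They report only what shows in the picture. A call takes as long as a camera call.
- robot.look_for(target, picture): "box" ([left, top, right, bottom] in pixels, round what is visible of it).
- robot.silhouettes(target, picture): "mask" (400x640 bool, what is visible of it) and "box" ([left, top, right, bottom] in pixels, round what is visible of it).
- robot.pinpoint(target, picture): "xy" ([column, row] in pixels: a listed point, or the origin of a listed thing).
The state is a dict: "t": time; "q": joint angles; "dq": joint speeds; "effort": joint torques, N m; "tool_pos": TCP position; "tool_rot": TCP orientation; "ft_force": force on the tool from outside, world axes, zero at the start; "ft_torque": the same for the moment, N m; "gripper_width": opening from 0.0 (shut) to 1.0 (fully open).
Only numpy, scipy, OpenCV 4.12 (cv2) and the standard library are available. Lean on these libraries where they do the work, as an engineer would, in place of code of your own. Each camera call takes 0.05 s, during which the arm holds its last target. There are 200 camera calls.

## Working session

There is one attempt and no reset: what is moved stays moved. The work goes in short steps, Python scripts to look and compute and a tool call to move; the robot and the scene stay as the last step left them, time stands still between calls to the robot, and variables do not carry over. Pictures are saved under pics/ and viewed, about 8 in all and at most 12, crops included, and the job is handed in when it is done.

Besides the shell and the picture viewer there is one more tool, called as name(argument=value, ...) on one line, values as JSON. step_arm: Moves the arm, as the interface text tells. Its arguments: {"type":"object","properties":{"deltas":{"type":"array","items":{"type":"number"}},"force":{"type":"number"}},"required":["deltas"]}

```bash
mkdir -p pics; cat > h.py <<'E'
import numpy as np, cv2
from plant import robot
from scipy.spatial.transform import Rotation as R
def rot(o):
    o=np.array(o,float)
    if o.shape==(3,3): return o
    if o.shape==(4,): return R.from_quat(o).as_matrix()
    return R.from_euler('xyz',o,degrees=True).as_matrix()
def ray(p,xy):
    K=np.array(p["camera_matrix"]); d=np.linalg.inv(K)@np.array([xy[0],xy[1],1.])
    return np.array(p["position"]), rot(p["orientation"])@np.array([d[0],-d[1],-d[2]])
def atz(p,xy,z):
    o,d=ray(p,xy); return o+d*(z-o[2])/d[2]
E
python3 - <<'E'
from h import *
s=robot.state(); print({k:np.round(v,3) for k,v in s.items()}, robot.grasp_offset)
Z=dict(crank_handle=.129,crank_axis=.129,clamp_knob=.096,clamp_axis=.096,lug=.069,stop_top=.074,turntable=.055,stage=0,reagent_bottle=0,small_jar=0,beaker=0)
ims=[]
for c in("top","side"):
    p=robot.capture(c); print(c,[k for k in p],np.round(p["position"],3),p["orientation"])
    ims.append(p["image"])
    cv2.imwrite(f"pics/{c}0.png",p["image"][:,:,::-1])
    for n,z in Z.items():
        r=robot.pinpoint(n,p)[:2]
        print(n,[(round(q["p"],2),np.round(q["xy"],0),np.round(atz(p,q["xy"],z),3)) for q in r])
E
```

```text
{'t': np.float64(0.0), 'q': array([63.547, 22.015,  0.94 , 78.563, -0.361, 79.539, -2.664]), 'dq': array([ 0.063,  0.03 ,  0.004,  0.075, -0.019, -0.041,  0.13 ]), 'effort': array([-1.0000e-03, -6.2759e+01,  8.4400e-01, -3.7181e+01,  1.7000e-02,
        1.4000e-02, -0.0000e+00]), 'tool_pos': array([ 0.243, -0.575,  0.23 ]), 'tool_rot': array([-1.79887e+02,  3.00000e-03,  2.28510e+01]), 'ft_force': array([ 0.193, -0.184,  0.502]), 'ft_torque': array([0.018, 0.002, 0.022]), 'gripper_width': np.float64(1.002)} -0.0187
top ['image', 'camera_matrix', 'position', 'orientation', 'shot'] [ 0.438 -0.02   1.065] [  6.26293592   1.75788107 -89.25942079]
crank_handle [(0.43, array([397., 207.]), array([ 0.523, -0.192,  0.129])), (0.33, array([181., 229.]), array([0.463, 0.337, 0.129]))]
crank_axis [(0.74, array([387., 197.]), array([ 0.547, -0.168,  0.129])), (0.36, array([352., 169.]), array([ 0.615, -0.081,  0.129]))]
clamp_knob [(0.48, array([327., 187.]), array([ 0.574, -0.021,  0.096])), (0.47, array([246., 188.]), array([0.572, 0.186, 0.096]))]
clamp_axis [(0.71, array([190., 186.]), array
[... 983 characters left out ...]
0.096]))]
clamp_axis [(0.71, array([281., 225.]), array([0.579, 0.126, 0.096]))]
lug [(0.86, array([329., 180.]), array([ 0.626, -0.083,  0.069]))]
stop_top [(0.66, array([296., 186.]), array([ 0.67 , -0.004,  0.074]))]
turntable [(0.72, array([324., 205.]), array([ 0.58 , -0.017,  0.055]))]
stage [(0.66, array([325., 219.]), array([ 0.58 , -0.021, -0.   ]))]
reagent_bottle [(0.94, array([200., 312.]), array([0.588, 0.366, 0.   ])), (0.24, array([263., 242.]), array([ 0.64 ,  0.145, -0.   ]))]
small_jar [(0.87, array([419., 162.]), array([ 0.534, -0.394,  0.   ]))]
beaker [(0.85, array([228., 354.]), array([0.466, 0.379, 0.   ])), (0.29, array([373., 160.]), array([ 0.644, -0.301,  0.   ]))]
```

View pics/top0.png

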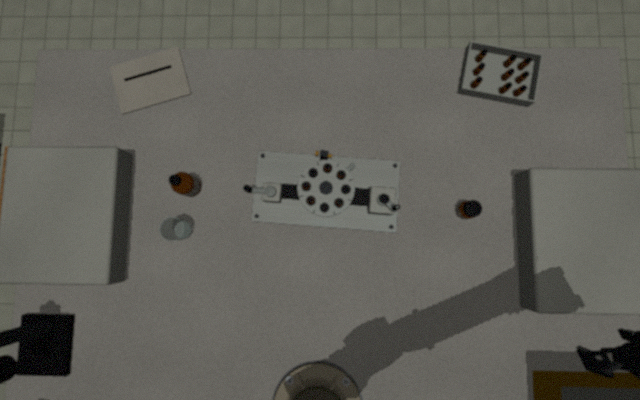

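View pics/side0.png

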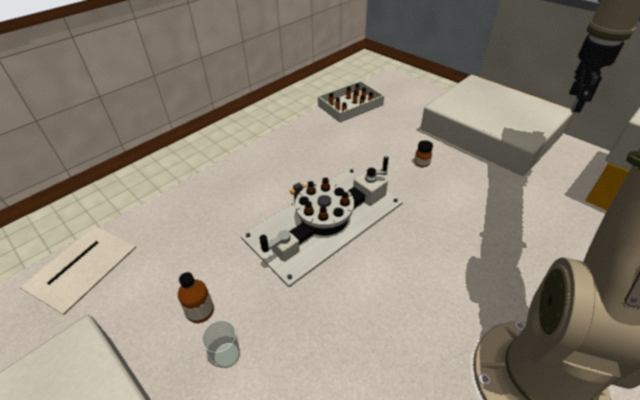

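The top view shows the stage centred at about pixel (326,187), with the crank grip at (397,207), the lug at (352,169) and the clamp knob at (246,188). The side view agrees with this. I'll move over the stage for a close wrist view.

step_arm(deltas=[0.07,0.13,0.08,0,1,0.08,0.14,0.04,0,1,0.08,0.14,0.03,0,1,0.08,0.14,0.03,0,1,0.08,0.14,0.03,0,1,0.08,0.14,0.03,0,1,0.08,0.14,0.03,0,1,0.08,0.14,0.03,0,1,0.08,0.14,0.03,0,1,0.08,0.14,0.0,0,1])

```text
t: 2.2
tool_pos: [0.4754, -0.1535, 0.3321]
tool_rot: [179.9, 0.1, 21.9]
ft_force: [1.0, -0.6, -0.4]
gripper_width: 0.998
```

```bash
cat >> h.py <<'E'
Z=dict(crank_handle=.129,crank_axis=.129,clamp_knob=.096,clamp_axis=.096,lug=.069,stop_top=.074,turntable=.055,stage=0)
def look(c,f,names=Z,n=2):
    p=robot.capture(c); cv2.imwrite(f"pics/{f}.png",p["image"][:,:,::-1])
    for k in names:
        print(k,[(round(q["p"],2),np.round(q["xy"],1),np.round(atz(p,q["xy"],Z[k]),4)) for q in robot.pinpoint(k,p)[:n]])
    return p
E
python3 - <<'E'
from h import *
p=look("wrist","w0"); print(p["position"],p["orientation"])
s=robot.state(); print(s["tool_pos"])
E
```

```text
crank_handle [(0.6, array([365.4, 156.8]), array([ 0.5203, -0.1899,  0.129 ]))]
crank_axis [(0.94, array([355.4, 126.6]), array([ 0.5483, -0.1642,  0.129 ]))]
clamp_knob []
clamp_axis [(0.57, array([124.,  12.]), array([0.5657, 0.1323, 0.096 ]))]
lug [(0.8, array([321.3,  34.1]), array([ 0.6361, -0.0853,  0.069 ]))]
stop_top []
turntable [(0.8, array([258. ,  58.6]), array([ 0.5806, -0.0159,  0.055 ]))]
stage [(0.96, array([264.8,  64.8]), array([ 0.5809, -0.014 ,  0.    ]))]
[ 0.54572334 -0.12462128  0.47539396] [-17.47595384  -0.12649195 -68.08980363]
[ 0.47378597 -0.15665159  0.33024508]
```

View pics/w0.png

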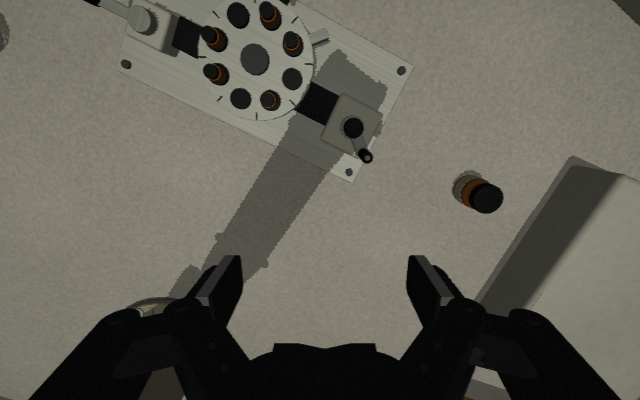

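The wrist view shows the crank grip at (365,157), its axis at (355,127) and the lug at (320,37). The stop is off the top of the picture, so I'll shift to see the lug and screw from close up.

step_arm(deltas=[0.1,0.13,0,-0.9,1,0.1,0.13,0,-0.9,1,0.05,0.1,0,-0.9,1,0,0.05,0,-0.5,1,0,0,0,0,1])

```text
t: 3.15
tool_pos: [0.5491, -0.0375, 0.3296]
tool_rot: [179.9, 0.3, 5.6]
ft_force: [0.7, 0.1, 0.8]
gripper_width: 0.999
```

```bash
python3 - <<'E'
from h import *
p=look("wrist","w1"); print(robot.state()["tool_pos"],robot.state()["tool_rot"])
im=p["image"][:,:,::-1]
c=robot.pinpoint("turntable",p)[0]["xy"]; x,y=map(int,c)
x0,y0=max(0,x-40),max(0,y-110); cv2.imwrite("pics/w1c.png",cv2.resize(im[y0:y0+150,x0:x0+200],None,fx=4,fy=4,interpolation=cv2.INTER_CUBIC)); print(x0,y0)
E
```

```text
crank_handle []
crank_axis [(0.86, array([423.9, 190.1]), array([ 0.5473, -0.1638,  0.129 ]))]
clamp_knob [(0.61, array([155.2, 139.7]), array([0.5723, 0.1858, 0.096 ]))]
clamp_axis [(0.73, array([196.1, 148.9]), array([0.5656, 0.1332, 0.096 ]))]
lug [(0.56, array([363.3, 112.6]), array([ 0.6327, -0.0829,  0.069 ]))]
stop_top [(0.88, array([309.7,  76.8]), array([ 0.6694, -0.0071,  0.074 ]))]
turntable [(0.93, array([312.1, 146.8]), array([ 0.5787, -0.0172,  0.055 ]))]
stage [(0.63, array([314.6, 143.9]), array([ 0.5776, -0.0192,  0.    ]))]
[ 0.54881719 -0.04038537  0.32994937] [179.86715343   0.29137917   5.44950223]
272 36
```

View pics/w1c.png

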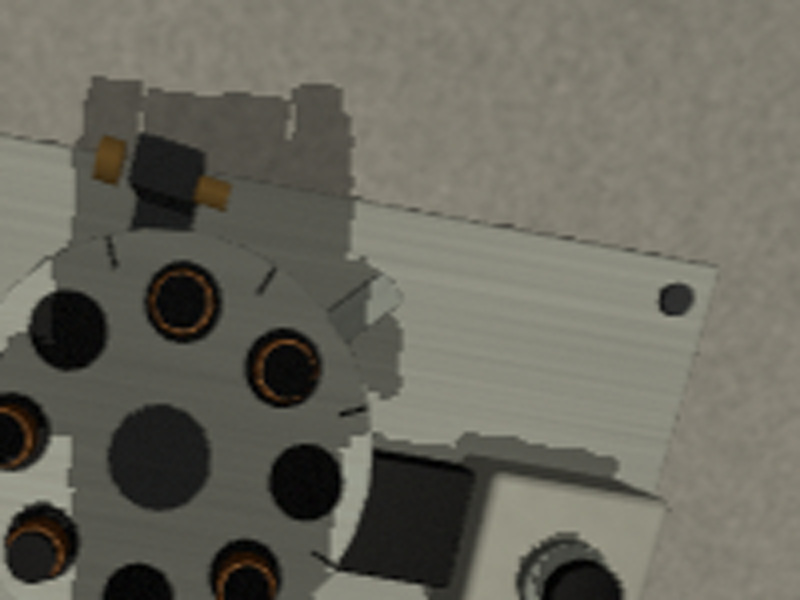

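The crop shows the lug outer end at crop (385,288), its leading edge running (330,310)–(372,274), and the screw tip at (230,193). Now I'll work out the crank travel to contact.

```bash
python3 - <<'E'
from h import *
p=robot.capture("wrist")
def w(cx,cy,z): return atz(p,(272+cx/4,36+cy/4),z)[:2]
C=w(160,457,.069); print("C",C)
def pol(q,C=C): d=q-C; return np.hypot(*d)*1e3,np.degrees(np.arctan2(d[1],d[0]))
for C_ in (C,np.array([.579,-.0175])):
  print("stop",pol(atz(p,(309.7,76.8),.074)[:2],C_),"tip",[pol(w(231,193,z),C_) for z in(.0575,.062)])
  print("lead",[pol(w(*q,.069),C_) for q in((330,310),(352,292),(372,274))],"lug mid end",pol(w(387,287,.069),C_),"lug pinp",pol(atz(p,(363.3,112.6),.069)[:2],C_))
  r,a=pol(w(231,193,.0595),C_); 
  # lead face offset 6 mm tangential at r=88: seated lug angle = tip angle - asin(6/88)
  print("tip ang",a,"turns est", (a-np.degrees(np.arcsin(6/88))-pol(w(387,287,.069),C_)[1])/18)
E
```

```text
C [ 0.57532792 -0.02094164]
stop (np.float64(94.70236602636675), np.float64(6.3950788880986)) tip [(np.float64(90.7846091609104), np.float64(-10.406877526254233)), (np.float64(90.35337243748367), np.float64(-10.422901347323243))]
lead [(np.float64(76.60356809520599), np.float64(-44.32347789148322)), (np.float64(85.89935241388237), np.float64(-44.49621645034574)), (np.float64(94.59504228992401), np.float64(-44.37193793659309))] lug mid end (np.float64(96.16278332052704), np.float64(-48.28496156647034)) lug pinp (np.float64(86.73708068058941), np.float64(-48.83036241280949))
tip ang -10.413980390941857 turns est 1.8867454250482893
stop (np.float64(90.71977741661809), np.float64(4.492942466659727)) tip [(np.float64(87.8879062473405), np.float64(-13.046998337771775)), (np.float64(87.458299310368), np.float64(-13.076548342196626))]
lead [(np.float64(76.54654007957775), np.float64(-48.08960773388798)), (np.float64(85.8395931076215), np.float64(-47.85455945182771)), (np.float64(94.51080653541871), np.float64(-47.42157228895097))] lug mid end (np.float64(96.41969366820527), np.float64(-51.27604559025943)) lug pinp (np.float64(87.05594590073935), np.float64(-52.142571188263524))
tip ang -13.060095930181207 turns est 1.9059103408566083
```

step_arm(deltas=[-0.02,-0.12,-0.1,-0.5,1,-0.02,-0.12,-0.1,-0.3,1,-0.02,-0.12,-0.1,0,1,-0.02,-0.1,-0.08,0,1,-0.01,-0.03,-0.04,0,1,0,0,0,0,1])

```text
t: 4.3
tool_pos: [0.52, -0.1899, 0.2013]
tool_rot: [179.9, 0.0, 1.9]
ft_force: [0.0, 0.4, -0.6]
gripper_width: 1.0
```

```bash
python3 - <<'E'
from h import *
p=look("wrist","w2",["crank_handle","crank_axis"]); s=robot.state(); print(s["tool_pos"],s["tool_rot"])
p=look("side","s2",["crank_handle","crank_axis"])
E
```

```text
crank_handle [(0.64, array([323.9, 211.7]), array([ 0.5221, -0.1897,  0.129 ]))]
crank_axis [(0.85, array([292.3, 179.6]), array([ 0.5477, -0.1643,  0.129 ]))]
[ 0.52254051 -0.18719442  0.20427675] [179.86479597  -0.26804071   2.17986227]
crank_handle [(0.5, array([383.4, 161. ]), array([ 0.5274, -0.1861,  0.129 ]))]
crank_axis [(0.61, array([372.2, 160.5]), array([ 0.5498, -0.168 ,  0.129 ]))]
```

View pics/w2.png

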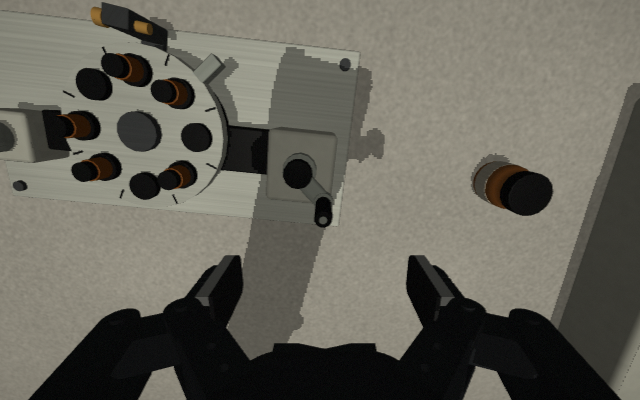

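The grip shows at (323,212) in the image, midway between the fingers, with world position about (0.522,−0.189), so the tool is already above it. Next I'll descend and grip.

step_arm(deltas=[0,0,-0.15,0,1,0,0,-0.12,0,1,0,0,-0.02,0,0,0,0,0,0,-1,0,0,0,0,-1,0,0,0,0,-1,0,0,0,0,-1], force=40)

```text
t: 5.3
tool_pos: [0.5301, -0.1842, 0.1261]
tool_rot: [179.5, -1.2, 2.7]
ft_force: [-0.5, -3.5, -3.2]
gripper_width: 0.148
```

```bash
python3 - <<'E'
from h import *
P=[];F=[]
for i in range(6):
    s=robot.state(); P.append(s["tool_pos"]);F.append(s["ft_force"]); robot.capture("side") if i<5 else 0
print(np.round(P,4),np.round(F,1),s["gripper_width"],s["t"])
E
```

```text
[[ 0.5301 -0.1842  0.1261]
 [ 0.53   -0.1844  0.126 ]
 [ 0.5297 -0.1844  0.1257]
 [ 0.5297 -0.1844  0.1256]
 [ 0.5297 -0.1843  0.1255]
 [ 0.5297 -0.1843  0.1255]] [[-0.5 -3.5 -3.2]
 [-0.7 -3.  -0.8]
 [-0.9 -3.3  3.5]
 [-2.6 -4.   4.6]
 [-1.5 -3.9  5.7]
 [-1.9 -4.4  5.6]] 0.1393244549397495 5.55
```

The grip is high and about 8 mm off in x. I'll open, recentre and grip again.

step_arm(deltas=[0,0,0,0,0,0,0,0,0,0,-0.025,-0.013,-0.03,-0.2,0,0,0,0,0,0])

```text
t: 5.95
tool_pos: [0.5217, -0.1863, 0.1154]
tool_rot: [179.7, -1.2, 1.7]
ft_force: [0.6, 0.5, -0.7]
gripper_width: 0.502
```

```bash
python3 - <<'E'
from h import *
s=robot.state(); print(s["tool_pos"],s["tool_rot"],s["ft_force"])
p=look("side","s3",["crank_handle"]);p=look("wrist","w3",["crank_handle","crank_axis"])
s=robot.state(); print(s["tool_pos"],s["ft_force"],s["gripper_width"])
E
```

```text
[ 0.52172436 -0.18630474  0.11541261] [179.6606407   -1.16145989   1.7200237 ] [ 0.56167213  0.45083441 -0.70500165]
crank_handle [(0.5, array([384. , 161.7]), array([ 0.5245, -0.1849,  0.129 ]))]
crank_handle [(0.72, array([324.9, 272.9]), array([ 0.52  , -0.1862,  0.129 ]))]
crank_axis [(0.84, array([283.1, 224.6]), array([ 0.5464, -0.1644,  0.129 ]))]
[ 0.52399122 -0.18591737  0.11746521] [ 0.41832848 -0.09400966  0.09235931] 0.49949327338735694
```

View pics/w3.png

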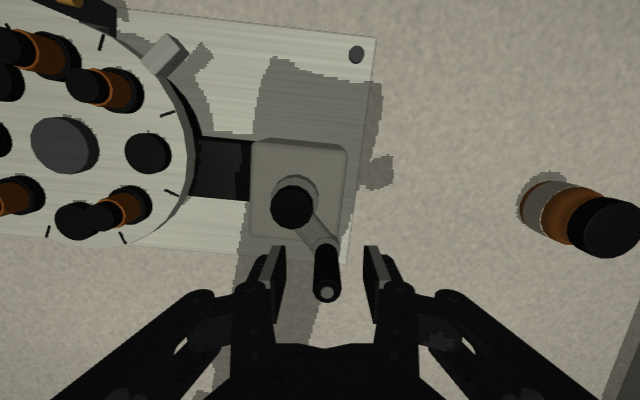

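The open fingers straddle the grip evenly, with the grip at (326,270). I'll lower a touch and close.

step_arm(deltas=[-0.01,0,-0.02,0,-1,0,0,-0.005,0,-1,0,0,0,0,-1,0,0,0,0,-1,0,0,0,0,-1], force=50)

```text
t: 6.7
tool_pos: [0.5215, -0.1864, 0.11]
tool_rot: [179.6, -1.5, 1.8]
ft_force: [-0.2, -1.4, 0.2]
gripper_width: 0.144
```

```bash
cat >> h.py <<'E'
def plan(x,y,step,n=10,C=(.5472,-.1643),r=.034,lead=0):
    x,y=x-C[0],y-C[1]; t=np.arctan2(y,x); print("ang",round(np.degrees(t)%360,1),"rad mm",round(np.hypot(x,y)*1e3,1))
    k=t-np.radians(step)*np.arange(1,n+1); q=np.c_[r*np.cos(k),r*np.sin(k)]
    d=np.diff(np.r_[[[x,y]],q],axis=0)/.3
    print([v for a in d for v in (round(a[0],3),round(a[1],3),0,0,-1)])
E
python3 -c "
from h import *
plan(.5215,-.1864,12)"
```

```text
ang 220.7 rad mm 33.9
[np.float64(-0.014), np.float64(0.019), 0, 0, -1, np.float64(-0.009), np.float64(0.022), 0, 0, -1, np.float64(-0.004), np.float64(0.023), 0, 0, -1, np.float64(0.001), np.float64(0.024), 0, 0, -1, np.float64(0.005), np.float64(0.023), 0, 0, -1, np.float64(0.01), np.float64(0.021), 0, 0, -1, np.float64(0.014), np.float64(0.019), 0, 0, -1, np.float64(0.018), np.float64(0.015), 0, 0, -1, np.float64(0.021), np.float64(0.011), 0, 0, -1, np.float64(0.023), np.float64(0.007), 0, 0, -1]
```

step_arm(deltas=[-0.014,0.019,0,0,-1,-0.009,0.022,0,0,-1,-0.004,0.023,0,0,-1,0.001,0.024,0,0,-1,0.005,0.023,0,0,-1,0.01,0.021,0,0,-1,0.014,0.019,0,0,-1,0.018,0.015,0,0,-1,0.021,0.011,0,0,-1,0.023,0.007,0,0,-1])

```text
t: 7.7
tool_pos: [0.54, -0.1319, 0.1095]
tool_rot: [179.1, -1.5, 1.6]
ft_force: [-1.6, -3.9, 1.0]
gripper_width: 0.147
```

```bash
python3 -c "
from h import *
plan(.540,-.1319,15)"
```

```text
ang 102.5 rad mm 33.2
[np.float64(0.029), np.float64(0.005), 0, 0, -1, np.float64(0.029), np.float64(-0.005), 0, 0, -1, np.float64(0.027), np.float64(-0.012), 0, 0, -1, np.float64(0.023), np.float64(-0.019), 0, 0, -1, np.float64(0.017), np.float64(-0.024), 0, 0, -1, np.float64(0.01), np.float64(-0.028), 0, 0, -1, np.float64(0.003), np.float64(-0.029), 0, 0, -1, np.float64(-0.005), np.float64(-0.029), 0, 0, -1, np.float64(-0.012), np.float64(-0.027), 0, 0, -1, np.float64(-0.019), np.float64(-0.023), 0, 0, -1]
```

step_arm(deltas=[0.029,0.005,0,0,-1,0.029,-0.005,0,0,-1,0.027,-0.012,0,0,-1,0.023,-0.019,0,0,-1,0.017,-0.024,0,0,-1,0.01,-0.028,0,0,-1,0.003,-0.029,0,0,-1,-0.005,-0.029,0,0,-1,-0.012,-0.027,0,0,-1,-0.019,-0.023,0,0,-1])

```text
t: 8.7
tool_pos: [0.5771, -0.1819, 0.1105]
tool_rot: [179.6, -1.5, 2.1]
ft_force: [7.4, -1.4, -4.9]
gripper_width: 0.147
```

```bash
python3 -c "
from h import *
plan(.5771,-.1819,15)"
```

```text
ang 329.5 rad mm 34.7
[np.float64(-0.02), np.float64(-0.022), 0, 0, -1, np.float64(-0.024), np.float64(-0.018), 0, 0, -1, np.float64(-0.027), np.float64(-0.011), 0, 0, -1, np.float64(-0.029), np.float64(-0.004), 0, 0, -1, np.float64(-0.029), np.float64(0.004), 0, 0, -1, np.float64(-0.027), np.float64(0.012), 0, 0, -1, np.float64(-0.023), np.float64(0.018), 0, 0, -1, np.float64(-0.018), np.float64(0.024), 0, 0, -1, np.float64(-0.011), np.float64(0.027), 0, 0, -1, np.float64(-0.004), np.float64(0.029), 0, 0, -1]
```

step_arm(deltas=[-0.02,-0.022,0,0,-1,-0.024,-0.018,0,0,-1,-0.027,-0.011,0,0,-1,-0.029,-0.004,0,0,-1,-0.029,0.004,0,0,-1,-0.027,0.012,0,0,-1,-0.023,0.018,0,0,-1,-0.018,0.024,0,0,-1,-0.011,0.027,0,0,-1,-0.004,0.029,0,0,-1])

```text
t: 9.7
tool_pos: [0.5135, -0.1628, 0.11]
tool_rot: [179.6, -2.2, 2.2]
ft_force: [14.7, -4.1, -13.0]
gripper_width: 0.15
```

```bash
python3 - <<'E'
from h import *
s=robot.state(); print(s["tool_pos"],s["ft_force"])
plan(s["tool_pos"][0],s["tool_pos"][1],15,8)
for c in("top","side"): look(c,c+"4",["lug","stop_top","turntable"],1)
E
```

```text
[ 0.51351835 -0.16280112  0.1099514 ] [ 14.70723562  -4.0508669  -13.03445487]
ang 177.5 rad mm 33.7
[np.float64(0.004), np.float64(0.029), 0, 0, -1, np.float64(0.013), np.float64(0.027), 0, 0, -1, np.float64(0.019), np.float64(0.023), 0, 0, -1, np.float64(0.024), np.float64(0.017), 0, 0, -1, np.float64(0.028), np.float64(0.01), 0, 0, -1, np.float64(0.029), np.float64(0.003), 0, 0, -1, np.float64(0.029), np.float64(-0.005), 0, 0, -1, np.float64(0.027), np.float64(-0.013), 0, 0, -1]
lug [(0.59, array([343.3, 158.9]), array([ 0.6539, -0.0635,  0.069 ]))]
stop_top [(0.6, array([321.5, 151.9]), array([ 0.6713, -0.0058,  0.074 ]))]
turntable [(0.71, array([325.4, 189.5]), array([ 0.5739, -0.017 ,  0.055 ]))]
lug [(0.56, array([315.8, 182. ]), array([ 0.6458, -0.0547,  0.069 ]))]
stop_top [(0.44, array([294.6, 184.7]), array([ 0.6753, -0.0048,  0.074 ]))]
turntable []
```

```bash
python3 -c "
from h import *
s=robot.state(); print(s['tool_pos'],s['ft_force'])
plan(*s['tool_pos'][:2],12,10,C=(.5482,-.1643))"
```

```text
[ 0.51373186 -0.16263651  0.10988478] [ 9.75766207 -1.39944402 -8.62559655]
ang 177.2 rad mm 34.5
[np.float64(0.005), np.float64(0.023), 0, 0, -1, np.float64(0.008), np.float64(0.022), 0, 0, -1, np.float64(0.013), np.float64(0.02), 0, 0, -1, np.float64(0.017), np.float64(0.017), 0, 0, -1, np.float64(0.02), np.float64(0.013), 0, 0, -1, np.float64(0.022), np.float64(0.009), 0, 0, -1, np.float64(0.023), np.float64(0.004), 0, 0, -1, np.float64(0.024), np.float64(-0.001), 0, 0, -1, np.float64(0.023), np.float64(-0.006), 0, 0, -1, np.float64(0.021), np.float64(-0.011), 0, 0, -1]
```

step_arm(deltas=[0.005,0.023,0,0,-1,0.008,0.022,0,0,-1,0.013,0.02,0,0,-1,0.017,0.017,0,0,-1,0.02,0.013,0,0,-1,0.022,0.009,0,0,-1,0.023,0.004,0,0,-1,0.024,-0.001,0,0,-1,0.023,-0.006,0,0,-1,0.021,-0.011,0,0,-1])

```text
t: 11.1
tool_pos: [0.5645, -0.1352, 0.1097]
tool_rot: [179.4, -1.8, 2.2]
ft_force: [-2.7, 0.9, 3.5]
gripper_width: 0.148
```

```bash
python3 -c "
from h import *
s=robot.state(); print(s['tool_pos'],s['ft_force'])
plan(*s['tool_pos'][:2],7,10,C=(.5482,-.1643))"
```

```text
[ 0.56453422 -0.13522642  0.10965551] [-2.66866594  0.90338831  3.49987921]
ang 60.7 rad mm 33.3
[np.float64(0.013), np.float64(-0.006), 0, 0, -1, np.float64(0.011), np.float64(-0.009), 0, 0, -1, np.float64(0.009), np.float64(-0.01), 0, 0, -1, np.float64(0.008), np.float64(-0.011), 0, 0, -1, np.float64(0.007), np.float64(-0.012), 0, 0, -1, np.float64(0.005), np.float64(-0.013), 0, 0, -1, np.float64(0.004), np.float64(-0.013), 0, 0, -1, np.float64(0.002), np.float64(-0.014), 0, 0, -1, np.float64(0.0), np.float64(-0.014), 0, 0, -1, np.float64(-0.001), np.float64(-0.014), 0, 0, -1]
```

step_arm(deltas=[0.013,-0.006,0,0,-1,0.011,-0.009,0,0,-1,0.009,-0.01,0,0,-1,0.008,-0.011,0,0,-1,0.007,-0.012,0,0,-1,0.005,-0.013,0,0,-1,0.004,-0.013,0,0,-1,0.002,-0.014,0,0,-1,0.0,-0.014,0,0,-1,-0.001,-0.014,0,0,-1])

```text
t: 12.1
tool_pos: [0.5823, -0.1707, 0.1096]
tool_rot: [179.7, -1.5, 2.2]
ft_force: [-5.4, 4.5, 5.5]
gripper_width: 0.145
```

```bash
cat >> h.py <<'E'
def tang(s,C=(.5482,-.1643)):
    x,y=np.array(s["tool_pos"][:2])-C; t=np.arctan2(y,x); f=s["ft_force"]
    print("pos",np.round(s["tool_pos"],4),"F",np.round(f,1),"resist",round(-(f[0]*np.sin(t)-f[1]*np.cos(t)),2),"radial",round(f[0]*np.cos(t)+f[1]*np.sin(t),2))
E
python3 -c "
from h import *
s=robot.state(); tang(s)
p=look('side','s5',['lug','stop_top','turntable'],1)
plan(*s['tool_pos'][:2],3,10,C=(.5482,-.1643))
x,y=map(int,robot.pinpoint('lug',p)[0]['xy'])
cv2.imwrite('pics/s5c.png',cv2.resize(p['image'][y-40:y+50,x-80:x+80,::-1],None,fx=5,fy=5,interpolation=cv2.INTER_CUBIC))
"
```

```text
pos [ 0.5823 -0.1707  0.1096] F [-5.4  4.5  5.5] resist 3.38 radial -6.1
lug [(0.91, array([313. , 180.9]), array([ 0.6545, -0.0527,  0.069 ]))]
stop_top [(0.66, array([298.4, 185.9]), array([ 0.6645, -0.0085,  0.074 ]))]
turntable [(0.93, array([322.8, 205. ]), array([ 0.5816, -0.0153,  0.055 ]))]
ang 349.3 rad mm 34.7
[np.float64(-0.003), np.float64(-0.005), 0, 0, -1, np.float64(-0.002), np.float64(-0.006), 0, 0, -1, np.float64(-0.002), np.float64(-0.006), 0, 0, -1, np.float64(-0.002), np.float64(-0.006), 0, 0, -1, np.float64(-0.002), np.float64(-0.005), 0, 0, -1, np.float64(-0.003), np.float64(-0.005), 0, 0, -1, np.float64(-0.003), np.float64(-0.005), 0, 0, -1, np.float64(-0.003), np.float64(-0.005), 0, 0, -1, np.float64(-0.004), np.float64(-0.005), 0, 0, -1, np.float64(-0.004), np.float64(-0.005), 0, 0, -1]
```

View pics/s5c.png

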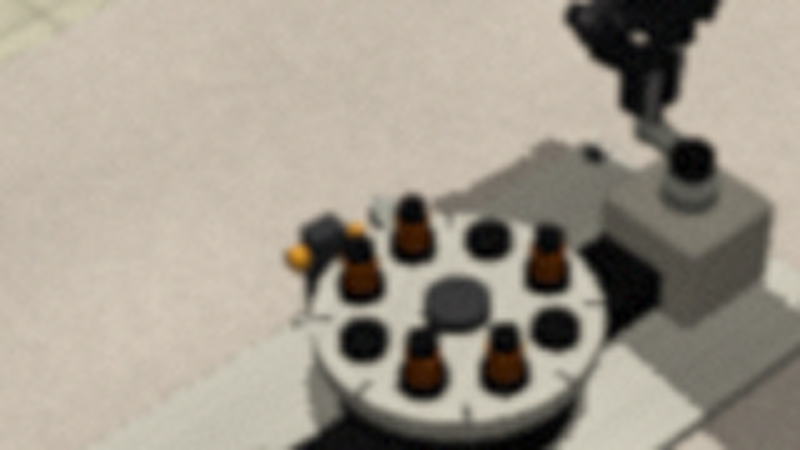

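The crop shows a small gap still open between the screw tip (365,230) and the lug (378,212). From here I'll go in smaller steps.

step_arm(deltas=[-0.003,-0.005,0,0,-1,-0.002,-0.006,0,0,-1,-0.002,-0.006,0,0,-1,-0.002,-0.006,0,0,-1,-0.002,-0.005,0,0,-1,-0.003,-0.005,0,0,-1,-0.003,-0.005,0,0,-1,-0.003,-0.005,0,0,-1,-0.004,-0.005,0,0,-1,-0.004,-0.005,0,0,-1])

```text
t: 13.35
tool_pos: [0.5762, -0.1846, 0.11]
tool_rot: [179.9, -1.8, 2.4]
ft_force: [-0.6, 3.5, 1.9]
gripper_width: 0.144
```

```bash
python3 -c "
from h import *
s=robot.state(); tang(s)
plan(*s['tool_pos'][:2],2,10,C=(.5482,-.1643))"
```

```text
pos [ 0.5762 -0.1846  0.11  ] F [-0.6  3.5  1.9] resist 2.51 radial -2.58
ang 324.1 rad mm 34.6
[np.float64(-0.004), np.float64(-0.002), 0, 0, -1, np.float64(-0.002), np.float64(-0.003), 0, 0, -1, np.float64(-0.003), np.float64(-0.003), 0, 0, -1, np.float64(-0.003), np.float64(-0.003), 0, 0, -1, np.float64(-0.003), np.float64(-0.003), 0, 0, -1, np.float64(-0.003), np.float64(-0.003), 0, 0, -1, np.float64(-0.003), np.float64(-0.003), 0, 0, -1, np.float64(-0.003), np.float64(-0.002), 0, 0, -1, np.float64(-0.003), np.float64(-0.002), 0, 0, -1, np.float64(-0.003), np.float64(-0.002), 0, 0, -1]
```

step_arm(deltas=[-0.004,-0.002,0,0,-1,-0.002,-0.003,0,0,-1,-0.003,-0.003,0,0,-1,-0.003,-0.003,0,0,-1,-0.003,-0.003,0,0,-1,-0.003,-0.003,0,0,-1,-0.003,-0.003,0,0,-1,-0.003,-0.002,0,0,-1])

```text
t: 14.15
tool_pos: [0.569, -0.1922, 0.1101]
tool_rot: [179.8, -1.9, 2.4]
ft_force: [0.9, 2.5, -0.7]
gripper_width: 0.148
```

```bash
python3 -c "
from h import *
s=robot.state(); tang(s)
plan(*s['tool_pos'][:2],2,8,C=(.5482,-.1643))"
```

```text
pos [ 0.569  -0.1922  0.1101] F [ 0.9  2.5 -0.7] resist 2.2 radial -1.42
ang 306.7 rad mm 34.8
[np.float64(-0.005), np.float64(-0.0), 0, 0, -1, np.float64(-0.003), np.float64(-0.002), 0, 0, -1, np.float64(-0.003), np.float64(-0.002), 0, 0, -1, np.float64(-0.003), np.float64(-0.002), 0, 0, -1, np.float64(-0.004), np.float64(-0.002), 0, 0, -1, np.float64(-0.004), np.float64(-0.002), 0, 0, -1, np.float64(-0.004), np.float64(-0.002), 0, 0, -1, np.float64(-0.004), np.float64(-0.001), 0, 0, -1]
```

step_arm(deltas=[-0.004,-0.001,0,0,-1,-0.003,-0.002,0,0,-1,-0.003,-0.002,0,0,-1,-0.003,-0.002,0,0,-1,-0.003,-0.002,0,0,-1,-0.004,-0.002,0,0,-1,-0.004,-0.001,0,0,-1])

```text
t: 14.85
tool_pos: [0.5615, -0.1966, 0.1101]
tool_rot: [179.8, -1.9, 2.4]
ft_force: [3.3, 0.8, 0.3]
gripper_width: 0.141
```

```bash
python3 -c "
from h import *
s=robot.state(); tang(s)
plan(*s['tool_pos'][:2],1.5,8,C=(.5482,-.1643))"
```

```text
pos [ 0.5615 -0.1966  0.1101] F [3.3 0.8 0.3] resist 3.37 radial 0.55
ang 292.4 rad mm 34.9
[np.float64(-0.004), np.float64(0.002), 0, 0, -1, np.float64(-0.003), np.float64(-0.001), 0, 0, -1, np.float64(-0.003), np.float64(-0.001), 0, 0, -1, np.float64(-0.003), np.float64(-0.001), 0, 0, -1, np.float64(-0.003), np.float64(-0.001), 0, 0, -1, np.float64(-0.003), np.float64(-0.001), 0, 0, -1, np.float64(-0.003), np.float64(-0.001), 0, 0, -1, np.float64(-0.003), np.float64(-0.001), 0, 0, -1]
```

step_arm(deltas=[-0.003,-0.001,0,0,-1,-0.003,-0.001,0,0,-1,-0.003,-0.001,0,0,-1,-0.003,-0.001,0,0,-1,-0.003,-0.001,0,0,-1])

```text
t: 15.35
tool_pos: [0.5567, -0.1983, 0.1101]
tool_rot: [179.8, -2.0, 2.4]
ft_force: [1.7, 2.3, 0.1]
gripper_width: 0.151
```

```bash
python3 -c "
from h import *
s=robot.state(); tang(s)"
```

```text
pos [ 0.5567 -0.1983  0.1101] F [1.7 2.3 0.1] resist 2.2 radial -1.78
```

step_arm(deltas=[-0.003,-0.001,0,0,-1,-0.003,-0.001,0,0,-1,-0.003,0,0,0,-1,-0.003,-0.001,0,0,-1,-0.003,0,0,0,-1,-0.003,0,0,0,-1,-0.003,0,0,0,-1])

```text
t: 16.05
tool_pos: [0.5499, -0.1994, 0.11]
tool_rot: [179.8, -2.0, 2.4]
ft_force: [2.2, 1.9, -0.0]
gripper_width: 0.15
```

```bash
python3 -c "
from h import *
s=robot.state(); tang(s)"
```

```text
pos [ 0.5499 -0.1994  0.11  ] F [ 2.2  1.9 -0. ] resist 2.32 radial -1.75
```

step_arm(deltas=[-0.003,0,0,0,-1,-0.003,0,0,0,-1,-0.003,0,0,0,-1,-0.003,0,0,0,-1,-0.003,0.001,0,0,-1,-0.003,0,0,0,-1,-0.003,0.001,0,0,-1])

```text
t: 16.75
tool_pos: [0.5432, -0.1991, 0.11]
tool_rot: [179.8, -2.0, 2.4]
ft_force: [3.0, 1.9, -0.8]
gripper_width: 0.143
```

```bash
python3 -c "
from h import *
s=robot.state(); tang(s)"
```

```text
pos [ 0.5432 -0.1991  0.11  ] F [ 3.   1.9 -0.8] resist 2.64 radial -2.34
```

step_arm(deltas=[-0.003,0.001,0,0,-1,-0.003,0.001,0,0,-1,-0.003,0.001,0,0,-1,-0.003,0.001,0,0,-1,-0.003,0.001,0,0,-1,-0.003,0.001,0,0,-1,-0.003,0.001,0,0,-1])

```text
t: 17.45
tool_pos: [0.5363, -0.1973, 0.11]
tool_rot: [179.7, -2.0, 2.3]
ft_force: [3.4, 1.6, -1.0]
gripper_width: 0.149
```

```bash
python3 -c "
from h import *
s=robot.state(); tang(s)"
```

```text
pos [ 0.5363 -0.1973  0.11  ] F [ 3.4  1.6 -1. ] resist 2.63 radial -2.61
```

step_arm(deltas=[-0.003,0.001,0,0,-1,-0.003,0.001,0,0,-1,-0.003,0.002,0,0,-1,-0.003,0.001,0,0,-1,-0.003,0.002,0,0,-1,-0.002,0.002,0,0,-1])

```text
t: 18.05
tool_pos: [0.5308, -0.1947, 0.11]
tool_rot: [179.7, -2.0, 2.3]
ft_force: [2.1, 0.7, -1.1]
gripper_width: 0.145
```

```bash
python3 -c "
from h import *
s=robot.state(); tang(s)"
```

```text
pos [ 0.5308 -0.1947  0.11  ] F [ 2.1  0.7 -1.1] resist 1.43 radial -1.65
```

step_arm(deltas=[-0.003,0.002,0,0,-1,-0.003,0.002,0,0,-1,-0.002,0.002,0,0,-1,-0.003,0.002,0,0,-1,-0.002,0.002,0,0,-1,-0.002,0.002,0,0,-1])

```text
t: 18.65
tool_pos: [0.5264, -0.1917, 0.11]
tool_rot: [179.6, -2.1, 2.3]
ft_force: [5.1, -0.2, -3.7]
gripper_width: 0.146
```

```bash
python3 -c "
from h import *
s=robot.state(); tang(s)"
```

```text
pos [ 0.5264 -0.1917  0.11  ] F [ 5.1 -0.2 -3.7] resist 4.13 radial -3.05
```

step_arm(deltas=[-0.003,0.003,0,0,-1,-0.003,0.003,0,0,-1])

```text
t: 18.85
tool_pos: [0.5251, -0.1905, 0.11]
tool_rot: [179.6, -2.2, 2.3]
ft_force: [6.3, -1.4, -3.4]
gripper_width: 0.15
```

```bash
python3 -c "
from h import *
s=robot.state(); tang(s)"
```

```text
pos [ 0.5251 -0.1905  0.11  ] F [ 6.3 -1.4 -3.4] resist 5.64 radial -3.12
```

step_arm(deltas=[-0.003,0.003,0,0,-1,-0.003,0.003,0,0,-1])

```text
t: 19.05
tool_pos: [0.5239, -0.1895, 0.11]
tool_rot: [179.5, -2.3, 2.2]
ft_force: [7.8, -0.8, -5.7]
gripper_width: 0.147
```

```bash
python3 -c "
from h import *
s=robot.state(); tang(s)"
```

```text
pos [ 0.5239 -0.1895  0.11  ] F [ 7.8 -0.8 -5.7] resist 6.18 radial -4.8
```

```bash
python3 -c "
from h import *
p=robot.capture('wrist'); s=robot.state(); tang(s)
cv2.imwrite('pics/w6c.png',cv2.resize(p['image'][0:130,0:240,::-1],None,fx=3.3,fy=3.3,interpolation=cv2.INTER_CUBIC))
"
```

```text
pos [ 0.5239 -0.1895  0.11  ] F [ 6.8 -1.4 -4.9] resist 5.86 radial -3.76
```

View pics/w6c.png

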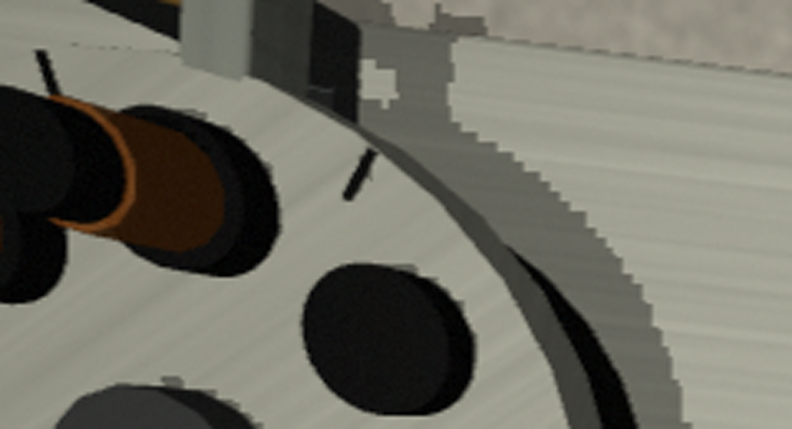

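The crop shows the lug (210,40) right at the brass screw (165,3). The force is rising about 0.9 N/mm, so it looks like contact. One more small push should bring it to mid-snug.

step_arm(deltas=[-0.003,0.003,0,0,-1,-0.003,0.003,0,0,-1])

```text
t: 19.3
tool_pos: [0.5231, -0.1886, 0.1101]
tool_rot: [179.4, -2.4, 2.2]
ft_force: [8.6, -2.1, -6.1]
gripper_width: 0.145
```

```bash
python3 -c "
from h import *
s=robot.state(); tang(s); p=robot.capture('top'); s=robot.state(); tang(s)"
```

```text
pos [ 0.5231 -0.1886  0.1101] F [ 8.6 -2.1 -6.1] resist 7.49 radial -4.74
pos [ 0.523  -0.1886  0.11  ] F [ 8.3 -2.3 -6.6] resist 7.39 radial -4.35
```

The rise is about 5 N, which is snug. I'll release gently and lift.

step_arm(deltas=[0,0,0,0,0.2,0,0,0,0,0.2,0,0,0,0,0.2,0,0,0.06,0,0.2,0,0,0.15,0,0.2,0,0,0.15,0,0.2,0,0.02,0.05,0,0.2])

```text
t: 20.05
tool_pos: [0.5155, -0.1829, 0.2323]
tool_rot: [179.7, -1.5, 2.0]
ft_force: [1.6, -0.3, -0.5]
gripper_width: 0.599
```

step_arm(deltas=[0.02,0.14,0,0,0.2,0.02,0.16,0,0,0.2,0.02,0.16,0,0,0.2,0.02,0.16,0,0,0.2,0.02,0.16,0,0,0.2,0.02,0.16,0,0,0.2,0.02,0.16,0,0,0.2,0.0,0.08,0,0,0.2,0,0.03,0,0,0.2])

```text
t: 20.95
tool_pos: [0.5527, 0.1887, 0.237]
tool_rot: [179.4, -1.6, 1.4]
ft_force: [1.0, -0.1, 0.3]
gripper_width: 0.597
```

```bash
python3 -c "
from h import *
s=robot.state(); print(s['tool_pos'],s['tool_rot'],s['ft_force'],s['t'])
look('wrist','w7',['clamp_knob','clamp_axis','lug','stop_top']); s=robot.state(); print(s['tool_pos'])"
```

```text
[0.55270575 0.18871391 0.23704558] [179.36710474  -1.57630078   1.42778771] [ 0.95986346 -0.05711981  0.3265158 ] 20.95
clamp_knob [(0.88, array([327.4, 181.4]), array([0.5682, 0.1841, 0.096 ]))]
clamp_axis [(0.64, array([382.2, 185.9]), array([0.5647, 0.1272, 0.096 ]))]
lug [(0.6, array([542.2,  92.5]), array([ 0.6622, -0.0385,  0.069 ]))]
stop_top [(0.81, array([519.2,  84.1]), array([ 0.669 , -0.0093,  0.074 ]))]
[0.55437852 0.18262957 0.23711232]
```

View pics/w7.png

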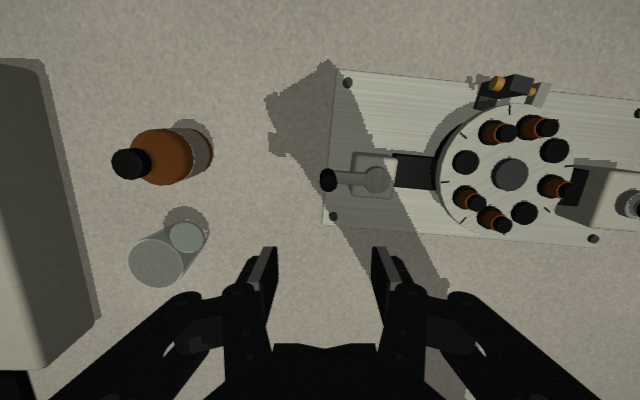

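The lug sits against the screw tip at about (538,92). The clamp knob is at (328,180) and open. Next I'll go down over the knob.

step_arm(deltas=[0.02,0.005,-0.12,0,0.2,0.02,0.005,-0.15,0,0.2,0.01,0,-0.13,0,0.2,0,0,-0.07,0,0.2,0,0,-0.02,0,0.2,0,0,0,0,0.2])

```text
t: 21.8
tool_pos: [0.5741, 0.1694, 0.0881]
tool_rot: [178.9, -2.0, -0.2]
ft_force: [0.9, 0.7, -0.4]
gripper_width: 0.6
```

```bash
python3 -c "
from h import *
look('wrist','w8',['clamp_knob','clamp_axis']); s=robot.state(); print(s['tool_pos'],s['tool_rot'],s['ft_force'],s['q'])"
```

```text
clamp_knob [(0.58, array([296.6, 273.1]), array([0.5684, 0.1845, 0.096 ]))]
clamp_axis [(0.81, array([396.3, 277.1]), array([0.5652, 0.13  , 0.096 ])), (0.48, array([295.4, 272.1]), array([0.5691, 0.1852, 0.096 ]))]
[0.57520525 0.17115375 0.09030532] [ 1.78992813e+02 -2.23466879e+00 -1.46569949e-01] [ 0.22351408 -0.65790685  0.35226823] [   2.07653171   26.66037693  -29.65767917   93.78212974   16.6765169
   62.02625519 -122.66587341]
```

View pics/w8.png

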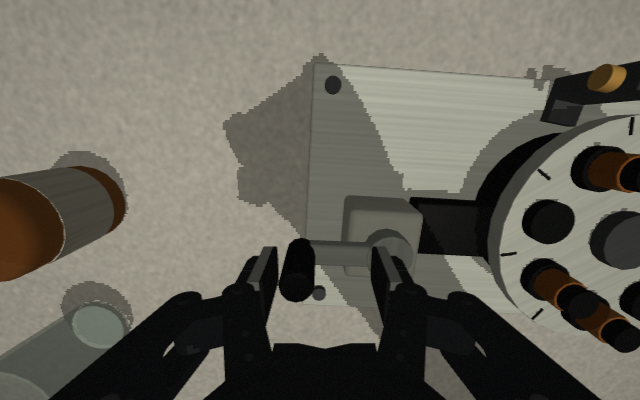

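The knob (297,270) is between the jaws but near the left pad. I'll centre on it and close gently.

step_arm(deltas=[-0.02,0.045,-0.01,0,0.2,0,0.005,-0.005,0,0.2,0,0,0,0,-1,0,0,0,0,-1,0,0,0,0,-1,0,0,0,0,-1], force=30)

```text
t: 22.55
tool_pos: [0.571, 0.1834, 0.0905]
tool_rot: [178.7, -2.6, -0.3]
ft_force: [-0.1, 4.8, -4.8]
gripper_width: 0.198
```

```bash
python3 -c "
from h import *
s=robot.state(); print(s['tool_pos'],s['ft_force'],s['gripper_width'])
C=(.5652,.130); plan(*s['tool_pos'][:2],-6,10,C=C,r=.055)"
```

```text
[0.57096923 0.183429   0.0905251 ] [-0.13513252  4.83518684 -4.76169163] 0.19822745728205082
ang 83.8 rad mm 53.7
[np.float64(-0.019), np.float64(0.005), 0, 0, -1, np.float64(-0.019), np.float64(-0.001), 0, 0, -1, np.float64(-0.019), np.float64(-0.003), 0, 0, -1, np.float64(-0.019), np.float64(-0.005), 0, 0, -1, np.float64(-0.018), np.float64(-0.007), 0, 0, -1, np.float64(-0.017), np.float64(-0.009), 0, 0, -1, np.float64(-0.016), np.float64(-0.01), 0, 0, -1, np.float64(-0.015), np.float64(-0.012), 0, 0, -1, np.float64(-0.014), np.float64(-0.014), 0, 0, -1, np.float64(-0.012), np.float64(-0.015), 0, 0, -1]
```

Gripped on the knob (opening 0.198, about 17–18 mm). Now the arc.

step_arm(deltas=[-0.019,0.003,0,0,-1,-0.019,-0.001,0,0,-1,-0.019,-0.003,0,0,-1,-0.019,-0.005,0,0,-1,-0.018,-0.007,0,0,-1,-0.017,-0.009,0,0,-1,-0.016,-0.01,0,0,-1,-0.015,-0.012,0,0,-1,-0.014,-0.014,0,0,-1,-0.012,-0.015,0,0,-1])

```text
t: 23.55
tool_pos: [0.526, 0.1711, 0.0903]
tool_rot: [179.6, -3.6, 0.2]
ft_force: [6.3, 5.5, -7.1]
gripper_width: 0.196
```

```bash
python3 -c "
from h import *
s=robot.state(); print(s['tool_pos'],s['tool_rot'],s['ft_force'],s['gripper_width'])
C=(.5652,.130); plan(*s['tool_pos'][:2],-3,8,C=C,r=.055)"
```

```text
[0.5259839  0.1711207  0.09029438] [179.61004912  -3.64312008   0.22032174] [ 6.32316072  5.54598999 -7.11083666] 0.19640412046968497
ang 133.6 rad mm 56.8
[np.float64(-0.003), np.float64(-0.011), 0, 0, -1, np.float64(-0.006), np.float64(-0.007), 0, 0, -1, np.float64(-0.006), np.float64(-0.007), 0, 0, -1, np.float64(-0.006), np.float64(-0.008), 0, 0, -1, np.float64(-0.005), np.float64(-0.008), 0, 0, -1, np.float64(-0.005), np.float64(-0.008), 0, 0, -1, np.float64(-0.004), np.float64(-0.009), 0, 0, -1, np.float64(-0.004), np.float64(-0.009), 0, 0, -1]
```

step_arm(deltas=[-0.005,-0.009,0,0,-1,-0.006,-0.007,0,0,-1,-0.006,-0.007,0,0,-1,-0.006,-0.008,0,0,-1,-0.005,-0.008,0,0,-1,-0.005,-0.008,0,0,-1,-0.004,-0.009,0,0,-1,-0.004,-0.009,0,0,-1])

```text
t: 24.35
tool_pos: [0.5157, 0.1623, 0.0901]
tool_rot: [-179.6, -4.3, 1.0]
ft_force: [5.1, 4.8, -6.5]
gripper_width: 0.199
```

```bash
python3 -c "
from h import *
s=robot.state(); print(s['tool_pos'],s['tool_rot'],s['ft_force'],s['gripper_width'])
C=(.5652,.130); plan(*s['tool_pos'][:2],-2,5,C=C,r=.055)"
```

```text
[0.51569992 0.16229085 0.09011212] [-179.57877599   -4.31705535    0.99129881] [ 5.12116586  4.81840522 -6.54938706] 0.19862816853870519
ang 146.9 rad mm 59.1
[np.float64(0.008), np.float64(-0.013), 0, 0, -1, np.float64(-0.003), np.float64(-0.006), 0, 0, -1, np.float64(-0.003), np.float64(-0.006), 0, 0, -1, np.float64(-0.003), np.float64(-0.006), 0, 0, -1, np.float64(-0.003), np.float64(-0.006), 0, 0, -1]
```

step_arm(deltas=[0,-0.012,0,0,-1,-0.002,-0.012,0,0,-1,-0.002,-0.012,0,0,-1,-0.002,-0.012,0,0,-1,-0.002,-0.012,0,0,-1,-0.002,-0.012,0,0,-1])

```text
t: 24.95
tool_pos: [0.5097, 0.1549, 0.09]
tool_rot: [-178.8, -4.5, 2.0]
ft_force: [-1.9, 6.3, -3.7]
gripper_width: 0.195
```

```bash
python3 -c "
from h import *
look('side','s9',['clamp_knob','clamp_axis'])
s=robot.state(); print(s['tool_pos'],s['tool_rot'],s['ft_force'],s['gripper_width'])
C=(.5652,.130); plan(*s['tool_pos'][:2],-2,5,C=C,r=.055)"
```

```text
clamp_knob [(0.4, array([287.3, 246.1]), array([0.5215, 0.1578, 0.096 ]))]
clamp_axis [(0.87, array([284.3, 226.6]), array([0.5689, 0.1243, 0.096 ])), (0.71, array([421.1, 162.9]), array([ 0.4713, -0.283 ,  0.096 ]))]
[0.50944721 0.15456124 0.08993971] [-178.78649788   -4.42461907    1.97266769] [-0.57206994  4.8839896  -2.16888175] 0.1934441450291027
ang 156.2 rad mm 60.9
[np.float64(0.016), np.float64(-0.014), 0, 0, -1, np.float64(-0.002), np.float64(-0.006), 0, 0, -1, np.float64(-0.002), np.float64(-0.006), 0, 0, -1, np.float64(-0.002), np.float64(-0.006), 0, 0, -1, np.float64(-0.002), np.float64(-0.006), 0, 0, -1]
```

step_arm(deltas=[0.003,-0.012,0,0,-1,0.002,-0.014,0,0,-1,0.002,-0.014,0,0,-1,0,-0.014,0,0,-1,0,-0.014,0,0,-1])

```text
t: 25.6
tool_pos: [0.5056, 0.1481, 0.0899]
tool_rot: [-178.1, -4.2, 3.0]
ft_force: [0.0, 6.3, -2.2]
gripper_width: 0.195
```

```bash
python3 -c "
from h import *
s=robot.state(); print(s['tool_pos'],s['tool_rot'],s['ft_force'],s['gripper_width'])
C=(.5652,.130); plan(*s['tool_pos'][:2],-2,2,C=C,r=.055)"
```

```text
[0.5056176  0.14808434 0.08985678] [-178.13297434   -4.19504649    2.98953993] [ 4.20265726e-03  6.26353735e+00 -2.18865268e+00] 0.19501552967482044
ang 163.1 rad mm 62.3
[np.float64(0.021), np.float64(-0.013), 0, 0, -1, np.float64(-0.002), np.float64(-0.006), 0, 0, -1]
```

step_arm(deltas=[0.012,-0.008,0,0,-1,0.01,-0.014,0,0,-1,0.004,-0.016,0,0,-1,0,-0.016,0,0,-1])

```text
t: 26.0
tool_pos: [0.5047, 0.1465, 0.0902]
tool_rot: [-177.5, -3.7, 4.0]
ft_force: [11.0, 17.5, -15.6]
gripper_width: 0.196
```

```bash
python3 -c "
from h import *
p=look('wrist','w10',['clamp_knob','clamp_axis'])
s=robot.state(); print(s['tool_pos'],s['tool_rot'],s['ft_force'],s['gripper_width'])"
```

```text
clamp_knob [(0.93, array([323.6, 244.3]), array([0.5145, 0.1474, 0.096 ]))]
clamp_axis [(0.64, array([367.1, 146.8]), array([0.5672, 0.1298, 0.096 ]))]
[0.50478119 0.1466089  0.09007696] [-177.48456991   -3.68211512    4.02868035] [ 3.96995775 13.92695926 -9.49083577] 0.19065592470370366
```

View pics/w10.png

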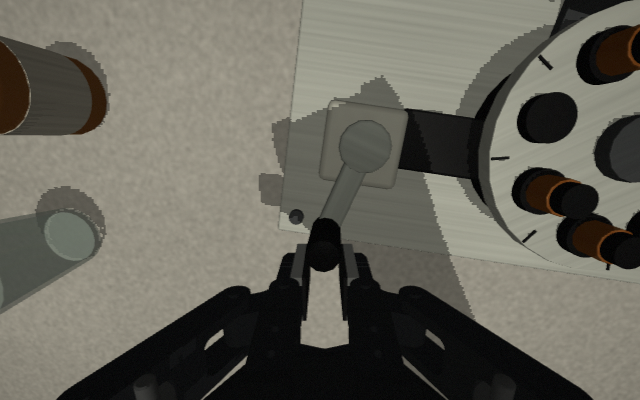

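The lever is at its end: the force jumped to 17 N, and the knob (324,244) sits at about 161°, some 75° from open. I'll let go and retreat.

step_arm(deltas=[0,0,0,0,0.2,0,0,0,0,0.2,0,0,0,0,0.2,-0.03,0,0.1,0,0.2,-0.05,0,0.15,0,0.2,-0.05,0,0.15,0,0.2,-0.02,0,0.1,0,0.2,0,0,0,0,0.2])

```text
t: 26.95
tool_pos: [0.4562, 0.1451, 0.2448]
tool_rot: [-177.6, -3.5, 3.9]
ft_force: [0.2, -0.2, 0.8]
gripper_width: 0.6
```

```bash
python3 -c "
from h import *
p=look('wrist','w11',['clamp_knob','clamp_axis','lug','stop_top'])
look('side','s11',['clamp_knob','clamp_axis','lug','stop_top'],1)
s=robot.state(); print(s['tool_pos'],s['ft_force'],s['t'])
for n in('reagent_bottle','small_jar','beaker'):
    for c in('top','side'):
        q=robot.capture(c); r=robot.pinpoint(n,q); print(n,c,[np.round(atz(q,a['xy'],0),3) for a in r[:1]])"
```

```text
clamp_knob [(0.97, array([332.1, 142.3]), array([0.5155, 0.1475, 0.096 ]))]
clamp_axis [(0.61, array([353.5,  91.4]), array([0.5656, 0.1304, 0.096 ]))]
lug []
stop_top [(0.68, array([464.3,  99.7]), array([0.5682, 0.0135, 0.074 ])), (0.32, array([165.4, 160.9]), array([0.4803, 0.3366, 0.074 ]))]
clamp_knob [(0.54, array([295.4, 247.2]), array([0.5063, 0.1476, 0.096 ]))]
clamp_axis [(0.95, array([282.4, 223.2]), array([0.58  , 0.1203, 0.096 ]))]
lug []
stop_top [(0.7, array([382.1, 160. ]), array([ 0.5709, -0.2443,  0.074 ]))]
[0.45450537 0.1446948  0.23922424] [ 0.42865017  0.31511941 -0.09978886] 27.45
reagent_bottle top [array([0.597, 0.373, 0.   ])]
reagent_bottle side [array([0.587, 0.368, 0.   ])]
small_jar top [array([ 0.533, -0.397,  0.   ])]
small_jar side [array([ 0.527, -0.408,  0.   ])]
beaker top []
beaker side [array([0.466, 0.385, 0.   ])]
```

View pics/w11.png

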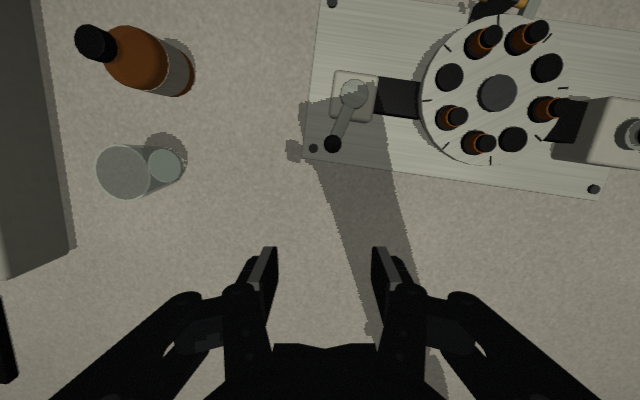

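The lever is at its closed end (knob at (332,143)), the fingers are clear, and the glassware hasn't moved. I'll check that the crank didn't spring back, then hand in.

```bash
python3 -c "
from h import *
look('side','s12',['crank_handle','crank_axis','lug'],1); look('top','t12',['crank_handle','lug','stop_top'],1)
s=robot.state(); print(s['dq'],s['t'],s['ft_force']); print(robot.job_done())"
```

```text
crank_handle [(0.44, array([384.7, 160.4]), array([ 0.5264, -0.1903,  0.129 ]))]
crank_axis [(0.61, array([370.1, 159.4]), array([ 0.5566, -0.1678,  0.129 ]))]
lug [(0.32, array([225.5, 353.9]), array([0.4347, 0.3918, 0.069 ]))]
crank_handle [(0.56, array([396. , 203.7]), array([ 0.5305, -0.1897,  0.129 ]))]
lug [(0.6, array([334. , 157.7]), array([ 0.657 , -0.0389,  0.069 ]))]
stop_top [(0.41, array([323.4, 151.7]), array([ 0.6718, -0.0108,  0.074 ]))]
[-0.08443976  0.03581742 -0.01033423  0.05023625 -0.0781471   0.00951878
  0.0087524 ] 28.45 [-0.02660301  0.36599915 -0.22029574]
the job is handed in; nothing more can be done
None
```

I seated the lug against the stop screw, swung the clamp lever to its closed end, let go and handed the job in at about 28.5 s. No verdict was reported.

- **Cranking:** I wound the grip clockwise about two turns. Free running took roughly 1.5 to 3.4 N. Near the end the force rose about 0.9 N per mm, and I stopped at about 7.4 N, a rise of about 5 N. The wrist pictures then and after release showed the lug at the screw tip.
- **Clamp:** I gripped the knob and swung the lever about 75 degrees. The force then jumped to about 17 N, which I took as the end stop. After letting go, the picture showed the lever still there.
- **Last checks:** The wrist force was about zero with the arm clear. The bottle and the jar were within about 15 mm of where they started, which is about camera error. The crank grip was within a few millimetres of where I left it, so there was no visible spring-back.
- **Failed or disagreeing checks:**
  - The first grip on the crank was about 8 mm off, so I opened and gripped again.
  - Contact came about 30 degrees of crank later than my camera estimate of 1.9 turns.
  - The network missed the beaker in the last top view. The side view put it within about 6 mm of its starting place.
  - The side view's last lug and stop readings were clearly wrong, with low confidence on the lug, so I ignored them. The last top view showed the lug next to the stop.
- **Not measured:** I could not directly read the force left between lug and screw after letting go.

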